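Make up two repair kits at the electronics bench

ROBOT

A 6-joint arm with a two-finger parallel gripper is mounted at the origin on the work surface. World frame = base frame: x ahead of the robot, y to its left, z up, the work surface at z = 0. Lengths are in mm, angles in rad, forces in N, time in s.
With the tool pointing down it reaches from about 350 to 875 mm from the base axis. Payload 4.2 kg.
Tool frame: the origin (TCP) lies midway between the tips of the shut fingers; the grasp point (between the pads) lies 19 mm behind it; z points along the fingers, y is the line along which they close (so a half turn about z gives the same grasp; the last joint's range is limited). The gripper opens to 87 mm and grips with 3 to 60 N. Pads are 19 mm wide; open, the fingers measure 117 mm over their backs; the gripper's body (75 mm by 190 mm) begins 51 mm behind the grasp point.
Start: joints at [-1.079, 0.385, 0.008, 0, -1.194, -0.259], TCP at [144.207, -608.115, 222.55] pointing down, gripper open.
Joint ranges: [-3.14, 3.14], [-1.21, 2.06], [-1.07, 1.41], [-3.16, 2.05], [-2.99, -0.16], [-3.1, 3.1]. Speed limits (rad/s): [2.79, 2.79, 3.14, 3.14, 3.14, 3.14].

INTERFACE

Orientations are given as a 3x3 rotation matrix whose columns are the frame's x, y, z axes.
In Python, from workcell import robot, eoat, sense, optics, order gives the robot as it stands. Calls block until the motion is done:
- robot.move_ptp(position, orientation): joint-space move of the TCP to a pose.
- robot.line_to(position, frame=None, feed=150, guard=None): straight line of the TCP; frame=None keeps the orientation; feed is the mean speed in mm/s. With guard (N) it stops when the force on the tool has changed by that much, and returns True; else False.
- robot.move_j(angles): joint-space move.
- eoat.gripper_open() and eoat.clamp(): open the fingers fully, or close them until they stop; the grip force is fixed at half the most.
- robot.pause(seconds).
- robot.solve_ik(position, orientation): joint angles nearest the present ones, or None.
- sense(): the state.
- optics.get_image(name): name is "side" or "top"; returns the picture (420x560x3 uint8, blue, green, red); there is no depth.
- optics.calibration(name): a dict with "fx", "fy", "cx", "cy" (pixels), "R" (3x3) and "t" (3): a world point X has camera coordinates R X + t. Camera axes: x right, y down, z forward; pixel columns grow to the right and rows downward; lengths in mm; the calibration is good to about 2 mm. A picture is of the moment at which its call begins. calibration takes no time and is no camera call.
A pose or a line that the arm cannot do raises robot.Unreachable and nothing moves.
- order.job_done(): hands the job in; it is judged then, once.
The state is a dict: "time_s": time; "qpos": joint angles; "qd": joint speeds; "tau": joint torques, N m; "tcp_pos": TCP position; "orientation": TCP orientation; "contact_force": force on the tool from outside, world axes, zero at the start; "ft_torque": the same for the moment, N m; "opening": opening from 0.0 (shut) to 1.0 (fully open); "grasp_force": force on a finger pad.
Only numpy, scipy, OpenCV 4.12 (cv2) and the standard library are available. Lean on these libraries where they do the work, as an engineer would, in place of code of your own. Each camera call takes 0.05 s, during which the arm holds its last target. There are 200 camera calls.

TASK

Make up the two repair kits: in the red tray put the blue capacitor into the pocket at the white-tag end and the fan into the other pocket; in the blue tray put the transformer into the pocket at the white-tag end and the relay into the other pocket. Set each part down rather than dropping it, so that it stands upright (the fan flat, rotor side up) on the floor of its pocket, and let go of it. Leave the green capacitor, the heat sink, the meter and the screw dish where they are.

Things in the scene. Friction and masses are not known exactly. Their poses are not given: they have to be found in the camera images.
- tray_red: red plastic kit tray, fixed to the bench, 156 x 78 mm, 3 mm thick floor, rim and black cross divider 4 mm wide and 8 mm high above the bench. Origin: centre of its underside, on the bench. Long side along its x axis; two pockets (72 x 70 mm) centred at x = +38 mm and x = -38 mm, y = 0. A white tag (14 mm long, 50 mm wide, 6 mm high) sticks out of its +x end: the pocket next to it is the tag-end pocket (x = +38 mm)
- tray_blue: blue plastic kit tray, fixed to the bench, 156 x 78 mm, 3 mm thick floor, rim and black cross divider 4 mm wide and 8 mm high above the bench. Origin: centre of its underside, on the bench. Long side along its x axis; two pockets (72 x 70 mm) centred at x = +38 mm and x = -38 mm, y = 0. A white tag (14 mm long, 50 mm wide, 6 mm high) sticks out of its +x end: the pocket next to it is the tag-end pocket (x = +38 mm)
- capacitor_center (a point): blue-sleeved electrolytic capacitor, upright cylinder, diameter 35 mm, height 50 mm, silver spot with a dark cross on its blue top, about 70 g; point at its centre, 25 mm above its foot; z axis up
- fan_center (a point): small black square axial fan lying flat, 40 x 40 mm, 28 mm high, grey ring and black rotor on top, about 50 g; point at its centre, 14 mm above its underside; x and y axes square to its sides, z up
- transformer_center (a point): small transformer, standing: dark steel core 45 mm (along its x) x 21 mm (along its y) x 40 mm high, with a yellow winding block in its middle 31 mm (x) x 35 mm (y) x 30 mm high (from 5 to 35 mm above its foot) that stands out on both y sides; about 220 g; point at its centre, 20 mm above its foot; z up. Grip it across the winding (along y, 35 mm)
- relay_center (a point): orange plug-in relay on a black base, standing block 36 mm (along its x) x 28 mm (along its y) x 40 mm high, about 50 g; point at its centre, 20 mm above its foot; z up
- green_cap_center (a point): green-sleeved capacitor, squat upright cylinder, diameter 40 mm, height 30 mm, silver spot on its green top; not needed, stays; point at its centre, 15 mm above the bench
- heatsink_center (a point): finned aluminium heat sink, 50 mm (along its x) x 36 mm x 25 mm high; not needed, stays; point at its centre, 12.5 mm above the bench
- meter: blue hand multimeter with black face lying on the bench, 160 mm (along its x) x 80 mm x 34 mm high (its dial stands up to 44 mm); stays; origin at the centre of its underside
- screw_dish: small round steel dish of brass screws, 48 mm across, 14 mm high; stays; origin at the centre of its underside
Things that resemble listed ones, but are neither listed nor needed, are in the scene too. There is more than one size of the part that bears capacitor_center; the job needs the smallest. What is shaped like the part that bears transformer_center but purple is not meant.

How it is judged:
By the outcome, as a careful person would: the job done as asked, in the order asked, and still so for the second after the job is handed in, with the robot touching nothing.
It also fails if it takes over 122 s, if anything falls off the work surface, if the arm or the gripper's body presses on something with over 40 N, if the wrist force passes 120 N, or if a joint passes its speed limit or range.

## Working session

There is one attempt and no reset: what is moved stays moved. The work goes in short steps, each a Python script; the robot and the scene stay as the last script left them, time stands still between calls to the robot, and variables do not carry over. Pictures are saved under pics/ and viewed, at most 14 in all, crops included, and the job is handed in when it is done.

```bash
mkdir -p pics; python3 - <<'E'
from workcell import robot, eoat, sense, optics, order
import cv2
for n in("top","side"):
    cv2.imwrite(f"pics/{n}0.png",cv2.resize(optics.get_image(n),(800,600),interpolation=cv2.INTER_CUBIC))
    print(n,optics.calibration(n))
print(sense()['time_s'])
E
```

```text
top {'fx': 489.6256406572322, 'fy': 489.6256406572322, 'cx': 279.28203068062095, 'cy': 214.11894761169316, 'R': array([[ 1.55315740e-03, -9.99987359e-01, -4.78227687e-03],
       [-9.75821133e-01, -4.70346960e-04, -2.18570114e-01],
       [ 2.18565102e-01,  5.00612062e-03, -9.75809528e-01]]), 't': array([  -3.88665597,  534.19548485, 1435.49100389])}
side {'fx': 389.3268970346239, 'fy': 389.3268970346239, 'cx': 280.27497021236746, 'cy': 203.89925917008844, 'R': array([[-0.97453832, -0.22382019, -0.01340118],
       [-0.12562332,  0.59453058, -0.79419908],
       [ 0.1857252 , -0.77229393, -0.60750987]]), 't': array([510.9142179 , 124.33342007, 840.51296673])}
0.1
```

View pics/top0.png

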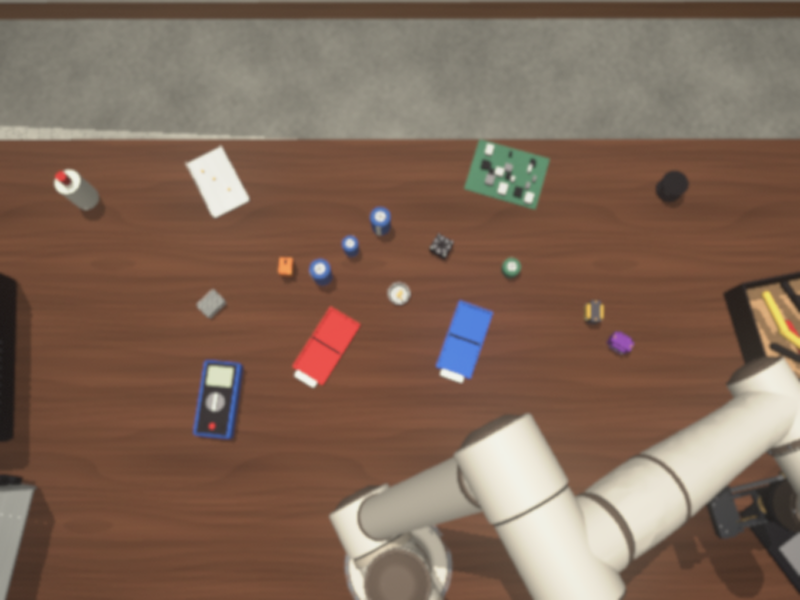

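View pics/side0.png

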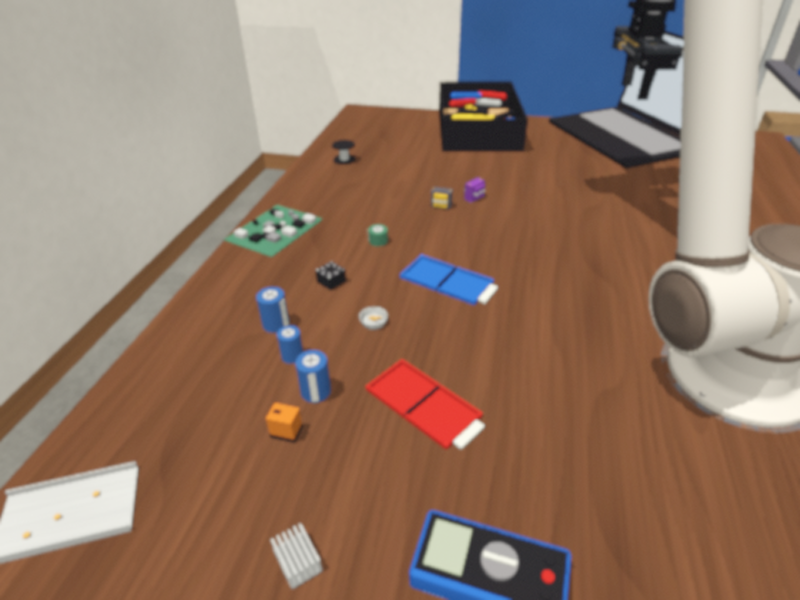

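The top view shows everything: smallest blue cap at (350,244), relay (286,266), fan (441,246), yellow transformer (595,312), red tray (327,346) and blue tray (465,340), with the tags at their lower ends. Next I'll look at enlarged crops.

```bash
python3 - <<'E'
from workcell import optics
import cv2,numpy as np
def tiles(name,cs,out,w=40,h=30,k=10):
    im=optics.get_image(name); cv2.imwrite(f"pics/raw_{name}.png",im); T=[]
    for u,v in cs:
        x0,y0=u-w//2,v-h//2
        t=cv2.resize(im[y0:y0+h,x0:x0+w],None,fx=k,fy=k,interpolation=cv2.INTER_CUBIC)
        for i in range(0,w,5):
            cv2.line(t,(i*k,0),(i*k,6 if (x0+i)%10 else 14),(255,255,255),1)
            cv2.putText(t,str(x0+i),(i*k+2,14),0,.35,(255,255,255),1)
        for j in range(5,h,5):
            cv2.line(t,(0,j*k),(8,j*k),(255,255,255),1); cv2.putText(t,str(y0+j),(10,j*k+4),0,.35,(255,255,255),1)
        t[-1]=t[:,-1]=255
        T.append(t)
    cv2.imwrite(out,np.vstack([np.hstack(T[:2]),np.hstack(T[2:])]))
tiles("top",[(245,171),(309,172),(416,218),(200,187)],"pics/t1.png")
tiles("side",[(203,240),(231,192),(309,138),(199,295)],"pics/s1.png")
# trays
im=cv2.imread("pics/raw_top.png");c=optics.calibration("top")
def back(u,v,z):
    d=c['R'].T@np.array([(u-c['cx'])/c['fx'],(v-c['cy'])/c['fy'],1]);o=-c['R'].T@c['t']
    return o+d*(z-o[2])/d[2]
b,g,r=[im[...,i].astype(int) for i in range(3)]
for n,m,(u,v) in(("red",(r>140)&(g<90)&(b<90),(229,242)),("blue",(b>140)&(r<110),(325,238))):
    M=np.zeros(m.shape,np.uint8);M[v-32:v+32,u-30:u+30]=m[v-32:v+32,u-30:u+30]
    M=cv2.morphologyEx(M,cv2.MORPH_CLOSE,np.ones((5,5)))
    ys,xs=np.nonzero(M);P=np.array([back(x,y,7)[:2] for x,y in zip(xs,ys)],np.float32)
    R=cv2.minAreaRect(P);bx=cv2.boxPoints(R);print(n,R,P.mean(0),len(xs));print(bx)
    W=(im[v-10:v+40,u-35:u+30].min(2)>170);yy,xx=np.nonzero(W);print("tag",back(xx.mean()+u-35,yy.mean()+v-10,6),len(xx))
E
```

```text
red ((459.3738098144531, 156.967529296875), (85.84220886230469, 163.33163452148438), 59.15431594848633) [460.85776 155.86528] 1356
[[367.2527  161.98987]
 [507.48126  78.24524]
 [551.49493 151.94519]
 [411.26636 235.68982]]
tag [385.79663619 200.26353423   6.        ] 78
blue ((472.8427429199219, -145.42904663085938), (80.1136245727539, 158.61441040039062), 70.54708099365234) [ 473.27457 -146.01398] 1251
[[ 384.72253 -156.78738]
 [ 534.28253 -209.61108]
 [ 560.96295 -134.07071]
 [ 411.40295  -81.24701]]
tag [ 393.33867329 -116.69112697    6.        ] 81
```

View pics/t1.png

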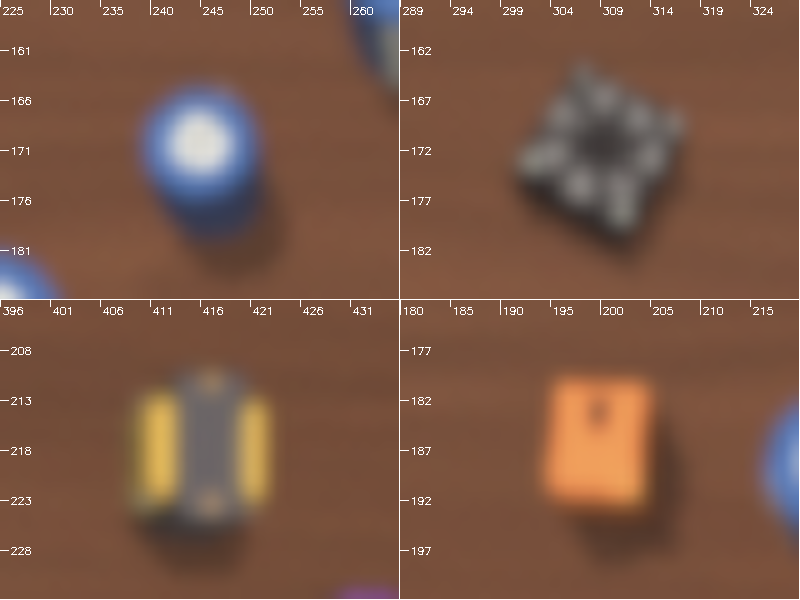

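View pics/s1.png

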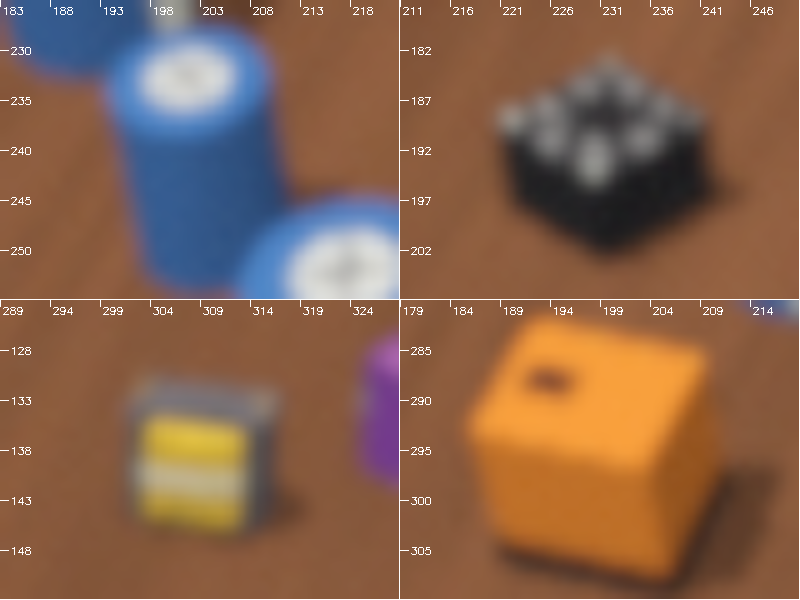

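The crops are clear, with top-face corners readable in both views. I'll compute poses from both views and compare them.

```bash
cat > h.py <<'E'
from workcell import robot, eoat, sense, optics, order
import numpy as np, cv2
def back(name,u,v,z):
    c=optics.calibration(name)
    d=c['R'].T@np.array([(u-c['cx'])/c['fx'],(v-c['cy'])/c['fy'],1]);o=-c['R'].T@c['t']
    return (o+d*(z-o[2])/d[2])[:2]
def frame(a):   # tool down, closing axis (tool y) at world angle a
    y=np.array([np.cos(a),np.sin(a),0]);z=np.array([0,0,-1.]);return np.column_stack([np.cross(y,z),y,z])
E
python3 - <<'E'
from h import *
def tile(n,o,z,pts):
    P=np.array([back(n,o[0]+x/10-.5,o[1]+y/10-.5,z) for x,y in pts]);return P
def show(k,n,o,z,pts):
    P=tile(n,o,z,pts);s=f"{k} {n} c={P.mean(0).round(1)}"
    if len(P)==4:
        e=[P[1]-P[0],P[2]-P[1],P[2]-P[3],P[3]-P[0]]
        s+=" len %s ang %s"%([round(np.linalg.norm(v),1) for v in e],[round(np.degrees(np.arctan2(v[1],v[0]))%180,1) for v in e])
    print(s)
show("cap","top",(225,156),50,[(201,143)]);show("cap","side",(183,225),50,[(188,80)])
show("fan","top",(289,157),28,[(185,65),(280,122),(222,228),(130,165)]);show("fan rotor","top",(289,157),28,[(203,145)])
show("fan","side",(211,177),28,[(210,55),(305,122),(195,188),(100,118)])
show("trf","top",(396,203),40,[(211,144)]);show("trf","side",(289,123),40,[(207,98)])
print("bolts",tile("top",(396,203),40,[(210,83),(211,203)]), "trf side top edge",tile("side",(289,123),40,[(150,80),(285,95),(275,112),(135,100)]))
show("relay","top",(180,172),40,[(157,80),(248,82),(243,203),(145,200)])
show("relay","side",(179,280),40,[(140,18),(305,50),(245,165),(70,130)])
# neighbours: other caps tops (display px /1.4286)
k=1/1.42857
for n,u,v,z in(("bigA",380,215,65),("bigB",320,268,60),("purple",620,342,35)): print(n,back("top",u*k,v*k,z))
for n,u,v,z in(("bigA",271,295,65),("bigB",312,359,60),("purple",475,184,40)): print(n,back("side",u*k,v*k,z))
E
```

```text
cap top c=[678.6 105.7]
cap side c=[676.9 106.2]
fan top c=[681.7 -97.2] len [np.float64(35.5), np.float64(39.9), np.float64(35.7), np.float64(37.8)] ang [np.float64(57.6), np.float64(151.7), np.float64(54.3), np.float64(151.9)]
fan rotor top c=[681.7 -96.8]
fan side c=[679.7 -96.3] len [np.float64(42.5), np.float64(38.9), np.float64(42.6), np.float64(39.0)] ang [np.float64(144.4), np.float64(61.0), np.float64(144.6), np.float64(60.9)]
trf top c=[ 529.9 -426.8]
trf side c=[ 527.4 -429.7]
bolts [[ 549.19790399 -427.62907617]
 [ 511.31304967 -425.67766672]] trf side top edge [[ 547.49733132 -438.45660924]
 [ 503.30735846 -436.6742058 ]
 [ 504.65068077 -424.44323524]
 [ 549.71515354 -423.75602283]]
relay top c=[630.  247.6] len [np.float64(28.7), np.float64(39.4), np.float64(30.7), np.float64(39.1)] ang [np.float64(88.7), np.float64(179.7), np.float64(88.2), np.float64(176.7)]
relay side c=[628.5 248. ] len [np.float64(34.4), np.float64(28.6), np.float64(35.5), np.float64(28.7)] ang [np.float64(178.7), np.float64(88.4), np.float64(178.8), np.float64(86.1)]
bigA [737.02351363  38.54174702]
bigB [617.87879601 167.59598186]
purple [ 460.47389227 -477.20592418]
bigA [729.54355483  42.01127775]
bigB [615.14517342 163.24026911]
purple [ 457.51290882 -468.90504627]
```

Both views agree within about 3 mm and sizes match. Capacitor first.

```bash
cat >> h.py <<'E'
TR={"red":(np.array([459,156.4]),np.radians(149.3)),"blue":(np.array([472,-145.7]),np.radians(160.3))}
def pocket(t,s):
    c,a=TR[t];return c+s*38*np.array([np.cos(a),np.sin(a)]),a-np.pi/2   # place, closing axis along tray y
def hover(p,a,z=150):
    q0=np.array(sense()["qpos"]);best=None
    for k in(0,np.pi):
        q=robot.solve_ik([*p,z],frame(a+k))
        if q is not None and (best is None or abs(np.array(q)-q0).max()<best[0]): best=(abs(np.array(q)-q0).max(),k)
    robot.move_ptp([*p,z],frame(a+best[1]))
def st(m):
    s=sense();print(m,"t",round(s["time_s"],1),"tcp",np.round(s["tcp_pos"],1),"open",round(s["opening"]*87,1),"grip",np.round(s["grasp_force"],1),"F",np.round(s["contact_force"],1))
def pick(p,adeg,z):
    hover(p,np.radians(adeg))
    robot.line_to([*p,z+40],feed=200)
    if robot.line_to([*p,z],feed=80,guard=12): st("CONTACT"); raise SystemExit
    eoat.clamp();st("clamped")
    robot.line_to([*p,z+15],feed=60);robot.line_to([*p,150],feed=200);st("lifted")
def place(t,s,z):
    p,a=pocket(t,s);hover(p,a)
    robot.line_to([*p,z+3+12],feed=180);robot.pause(.2)
    print("touch",robot.line_to([*p,z+3-3],feed=25,guard=4));st("down")
    eoat.gripper_open();robot.pause(.2)
    robot.line_to([*p,z+45],feed=100);robot.line_to([*p,150],feed=200);st("released")
E
python3 - <<'E'
from h import *
pick((677.8,106),45,15)
E
```

```text
clamped t 5.5 tcp [677.8 106.   15. ] open 34.1 grip 30.0 F [-0.2  0.1  0.6]
lifted t 6.7 tcp [676.7 105.8 148.4] open 34.4 grip 30.0 F [-0.7  0.1 -2.3]
```

```bash
python3 - <<'E'
from h import *
place("red",1,15)
pick((680.7,-96.7),58,8)
place("red",-1,8)
hover((528.6,-428.2),np.radians(87))
cv2.imwrite("pics/top1.png",cv2.resize(optics.get_image("top")[150:290,190:350],(800,700))[:600]); cv2.imwrite("pics/side1.png",cv2.resize(optics.get_image("side")[160:340,180:420],(800,600)))
E
```

```text
touch True
down t 9.2 tcp [426.3 175.8  17.9] open 34.6 grip 30.0 F [-1.2  0.2  3.4]
released t 11.7 tcp [425.4 175.3 148.7] open 87.0 grip 0.0 F [ 0.3  0.3 -0.3]
clamped t 15.2 tcp [680.7 -96.7   8. ] open 40.0 grip 29.9 F [ 0.  -0.6  0.7]
lifted t 16.4 tcp [679.6 -96.5 148.4] open 39.4 grip 29.9 F [ 0.1  0.6 -1.3]
touch True
down t 19.1 tcp [491.6 137.   10.8] open 39.6 grip 29.9 F [-0.1 -0.5  3.3]
released t 21.6 tcp [490.6 136.6 148.6] open 87.1 grip 0.0 F [ 0.2  0.  -1.2]
```

View pics/side1.png

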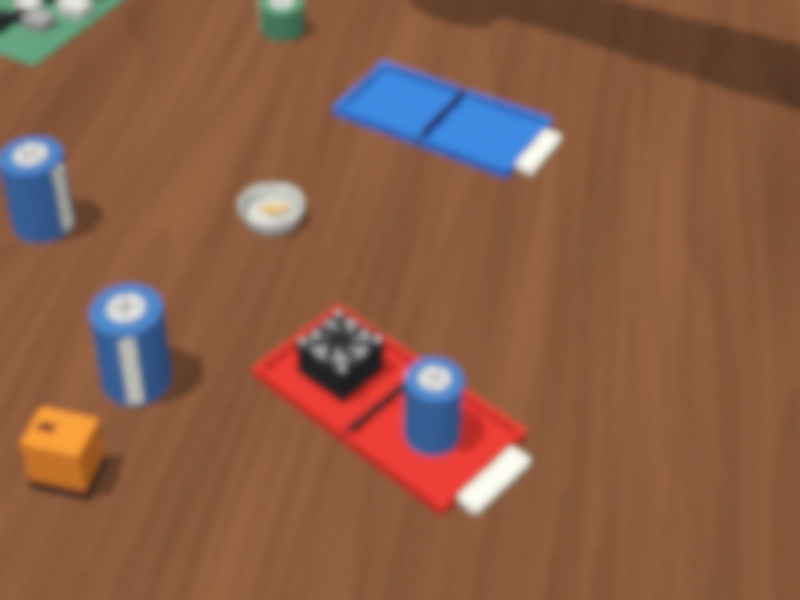

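View pics/top1.png

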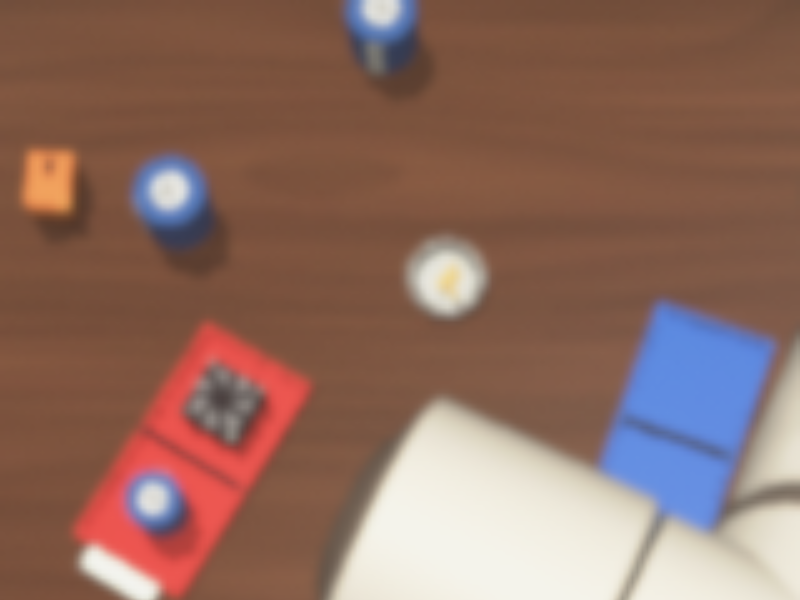

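The capacitor at side (435,405) and the fan at (340,352) both stand upright in the correct red pockets. The touch heights match the 3 mm floor. The blue kit is next.

```bash
python3 - <<'E'
from h import *
pick((528.6,-428.2),87,8)
place("blue",1,8)
pick((629.2,247.8),178,14)
place("blue",-1,14)
robot.move_ptp([144,-608,222],frame(0)) if robot.solve_ik([144,-608,222],frame(0)) is not None else None
robot.pause(.5);st("end")
cv2.imwrite("pics/top2.png",cv2.resize(optics.get_image("top")[140:290,150:350],(800,600))); cv2.imwrite("pics/side2.png",cv2.resize(optics.get_image("side"),(800,600)))
E
```

```text
clamped t 26.2 tcp [ 528.5 -427.9    8. ] open 35.0 grip 30.0 F [0.2 1.8 1.1]
lifted t 27.3 tcp [ 527.6 -427.4  148.2] open 34.6 grip 30.0 F [-0.6  0.1 -3.7]
touch True
down t 30.1 tcp [ 436.1 -132.9   10.8] open 34.8 grip 30.0 F [-0.3 -0.1  3.6]
released t 32.6 tcp [ 435.1 -132.8  148.7] open 87.0 grip 0.0 F [-0.6  0.5 -0.3]
clamped t 36.3 tcp [629.2 247.8  14. ] open 35.6 grip 30.0 F [ 0.5 -0.3  0.3]
lifted t 37.5 tcp [628.2 247.4 148.5] open 35.2 grip 30.0 F [ 0.5  0.  -0.7]
touch True
down t 40.6 tcp [ 507.6 -158.5   16.8] open 36.0 grip 30.0 F [-0.2  0.2  3.1]
released t 43.0 tcp [ 506.7 -158.3  148.6] open 86.6 grip 0.0 F [-0.4  0.3 -0.1]
end t 46.3 tcp [ 144.1 -608.   222. ] open 87.4 grip 0.0 F [ 0.   0.3 -0. ]
```

View pics/side2.png

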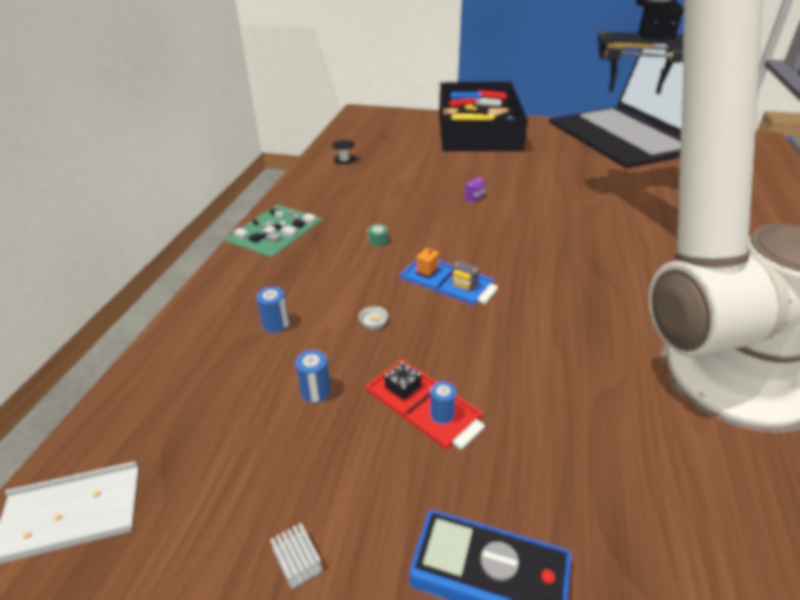

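View pics/top2.png

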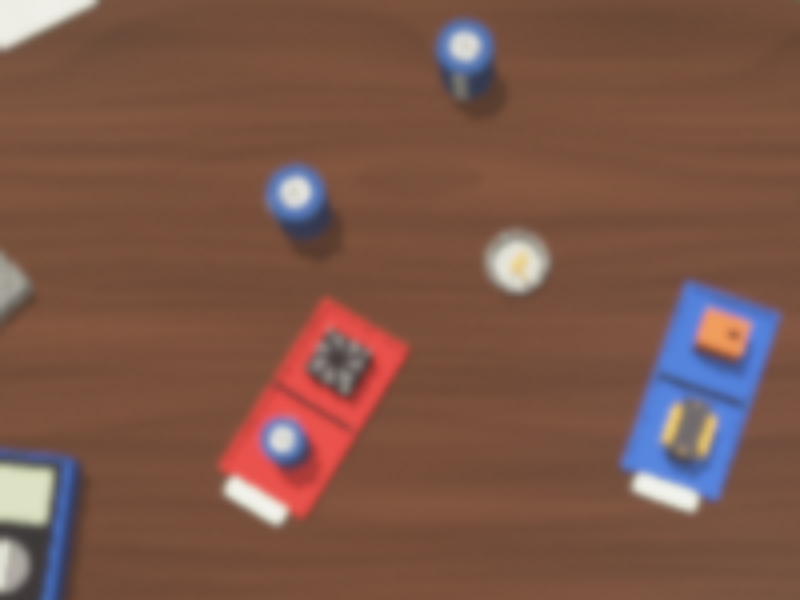

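All four parts stand in their pockets: top (283,441) capacitor, (340,360) fan, (689,431) transformer and (724,333) relay. Nothing else has moved.

```bash
python3 -c "
from workcell import order
print(order.job_done())"
```

```text
the job is handed in; nothing more can be done
None
```

Both repair kits are made up and the job is handed in at about 46 s of the 122 s allowed: the last pictures show all four parts upright in the pockets you asked for, and the other items where they were.

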